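# Clamp the tip box in the sliding-stop fixture

### The job

Turn the clamp knob of the sliding stop anticlockwise until the stop is free, then slide the stop along its rail to the left so that it pushes the tip box fully home against the fixed end stop, gently, without slamming it. With the box held flush between both stops, tighten the clamp knob firmly again without forcing it, let go, and leave the glassware and dishes around the fixture where they stand.

Things in the scene. Friction and masses are not known exactly. Their poses are not given: they have to be found in the camera images.
- jig: Fixture fixed to the bench: grey base plate 190 mm (its x) by 360 mm (its y), 12 mm thick, an aluminium rail along y near its front edge (x = -50 mm) and an aluminium fixed end stop at its +y (left) end. Origin under its middle; x away from the robot, y left along the rail, z up. The box stands on the plate behind the rail.
- stop_face (a point): Middle of the fixed end stop's working face (115 mm wide, 60 mm high), which looks along -y of the jig; axes as the jig.
- carriage (a joint): Position of the sliding stop (carriage) along the rail in m: 0 at the right-hand end, grows to the left (+y of the jig), up to 0.125. About 0.113 when the box is held flush between the stops. Sliding it free takes about 2 to 4 N; clamped it does not slide.
- fence_face (a point): Middle of the carriage's working face: an upright aluminium fence 110 mm wide (jig x), 60 mm high, that looks along +y of the jig at the box; axes as the jig.
- knob_grip (a point): Middle of the black bar knob, on its screw's axis, on the carriage's front. Bar 64 mm long (this x), 14 thick (y), 30 high (z: 17 below, 13 above); 11 mm under it a 24 mm collar. z = screw axis, leaning 35 deg from vertical to the jig's front (-x). Clockwise tightens: 0.16 N m when free, 0.3 when firm, about 0.4 rad past the bite. Starts 0.1 to 0.25 rad past the bite; bar angle tells nothing.
- tip_box: The box to be held: closed tip box with dark base and pink lid, 88 (its x) by 122 (its y) by 66 mm, about 0.35 kg, loose on the jig's base plate, its long side along the rail. Origin at the centre of its underside.
- box_left (a point): Middle of the box's left end face (61 mm along +y from its origin, 30 mm up), the one that goes against the fixed end stop.
- box_right (a point): Middle of the box's right end face (61 mm along -y, 30 mm up), the one that the fence pushes.
- flask: Conical glass flask with amber contents, 74 mm wide, 102 mm tall, bystander; origin under its centre.
- petri: Stack of petri dishes, 62 mm wide, 49 mm tall, bystander; origin under its centre.
- beaker: Clear glass beaker, 75 mm wide, 87 mm tall, bystander; origin under its centre.
- rail: The aluminium rail of the jig, 36 mm wide, 340 mm long, on which the carriage slides; its axes and origin are the jig's. The clamp's pad presses on its front flank.
- clamp_pad: Pressure pad of the clamp screw, hidden inside the carriage; it moves only 2 mm per rad of the knob, so its pose does not show the tightness. Past the bite it presses on the rail with about 180 N per rad; firm is 50 to 100 N, over 200 N is forcing.

How it is judged:
By the outcome, as a careful person would: the job done as asked, in the order asked, and still so for the second after the job is handed in, with the robot touching nothing.
It also fails if it takes over 42 s, if anything falls off the work surface, if the arm or the gripper's body presses on something with over 40 N, if the wrist force passes 120 N, or if a joint passes its speed limit or range.

### The arm

A 6-joint arm with a two-finger parallel gripper is mounted at the origin on a cart in front of the work surface, level with it; the furniture and walls round the work are solid. World frame = base frame: x ahead of the robot, y to its left, z up, the work surface at z = 0. Lengths are in m, angles in rad, forces in N, time in s.
With the tool pointing down it reaches from about 0.25 to 0.775 m from the base axis. Payload 4 kg.
Tool frame: the origin (TCP) lies on the centre line of the jaws, within the pads' length; the fingertips stand 11 mm ahead of it and the grasp point (between the pads) lies 8 mm behind it; y points along the fingers, z is the direction in which the jaws open and shut, and the axes are right-handed (so a half turn about y gives the same grasp; the last joint's range is limited). The gripper opens to 94 mm and grips with 3 to 60 N. Pads are 16 mm wide; open, the fingers measure 119 mm over their backs; the gripper's body (75 mm by 177 mm) begins 78 mm behind the grasp point.
Start: joints at [-1.324, 0.087, 1.371, -0, 1.684, -0.103], TCP at [0.188, -0.517, 0.217] pointing down, gripper open.
Joint ranges: [-3.1, 3.1], [-0.76, 2.03], [0.27, 2.55], [-1.08, 4.22], [0.17, 2.65], [-2.57, 2.57]. Speed limits (rad/s): [2.79, 2.79, 3.14, 3.14, 3.14, 3.14].

### API

Orientations are given as a rotation vector (axis times angle).
In Python, from workcell import env gives the robot as it stands.
- The arm moves only by the tool servo_tool, never from a script. Its argument "motion" is a list that holds one entry, the list of rows, each a list of 7 numbers: the finger opening in mm, from 0 to 94, then the shift along the tool's x, y, z in mm, then the turn, a rotation vector about the tool's x, y, z in rad. In form: [[[grip, tx, ty, tz, rx, ry, rz], ...]]. A call has exactly 5 rows; each row shifts and turns the pose as measured when the row begins, along the tool's axes as they then stand; what a row does not reach is not made up. A row lasts 1/12 s, in which the tool goes at most 41.7 mm and 7.16 degrees, less where a joint would pass 70% of its speed; a pose out of reach is approached as far as the arm can. A call is refused whole if a number of a shift passes 41.7 or a number of a turn 0.125, either way. A call with a gripper value outside its range is refused whole. The fingers move at their own pace and stop on an object; the grip force is fixed at half the most. Time passes only in rows, so rows that do not move let the fingers close, or fill a call up. It gives the time, the measured TCP pose, the force and the opening at its end, in the units of the state.
- env.get_state(): the state, without advancing time (a new reading comes with each control period).
- env.get_image(name): name is "scene" or "top" or "wrist"; returns a dict with "img" (384x512x3 uint8, red, green, blue), "depth" (384x512 float32, m along the optical axis (not along the pixel's ray), 0 where there is no reading), "K" (3x3 intrinsics, pixels), "k1" (the pictures are not rectified: a ray, as slopes to the right and down, at radius r is drawn at 1 + k1 r^2 times it, then the intrinsics apply), "R" (3x3) and "t" (3): a world point X has camera coordinates R X + t. Camera axes: x right, y down, z forward; pixel columns grow to the right and rows downward; lengths in m; the calibration is good to about 2 mm. A picture is of the moment at which its call begins.
- env.hand_in(): hands the job in, once; it reports no verdict.
The state is a dict: "t": time; "joint_pos": joint angles; "qvel": joint speeds; "joint_efforts": joint torques, N m; "tool_pos": TCP position; "tool_rot": TCP orientation; "wrist_force": force on the tool from outside, world axes, zero at the start; "ft_torque": the same for the moment, N m; "finger_gap": opening from 0.0 (shut) to 1.0 (fully open).
Only numpy, scipy, OpenCV 4.12 (cv2) and the standard library are available. Lean on these libraries where they do the work, as an engineer would, in place of code of your own. Each camera call takes 0.05 s, during which the arm holds its last target. There are 200 camera calls.

## Working session

There is one attempt and no reset: what is moved stays moved. The work goes in short steps, Python scripts to look and compute and a tool call to move; the robot and the scene stay as the last step left them, time stands still between calls to the robot, and variables do not carry over. Pictures are saved under pics/ and viewed, about 8 in all and at most 12, crops included, and the job is handed in when it is done.

Besides the shell and the picture viewer there is one more tool, called after "Emit:" as name(argument=value, ...), one argument or row to a line, values as JSON. servo_tool: Moves the arm, as the interface text tells. Its arguments: {"type":"object","properties":{"motion":{"type":"array","items":{"type":"array","items":{"type":"array","items":{"type":"number"}}}}},"required":["motion"]}

```bash
mkdir -p pics
cat > h.py <<'E'
from workcell import env
import numpy as np, cv2
from scipy.spatial.transform import Rotation as Ro
def cap(n,save=None):
    d=env.get_image(n)
    if save: cv2.imwrite('pics/'+save,d['img'][:,:,::-1])
    np.savez('/tmp/'+n+'.npz',**d)
    return d
def load(n): return dict(np.load('/tmp/'+n+'.npz'))
def slopes(d,u,v):
    K=d['K'];k=float(d['k1'])
    p=np.array([(u-K[0,2])/K[0,0],(v-K[1,2])/K[1,1]]);q=p.copy()
    for _ in range(20): q=p/(1+k*(q@q))
    return q
def pt(d,u,v):  # from depth
    q=slopes(d,u,v);z=np.median([x for x in d['depth'][int(v)-1:int(v)+2,int(u)-1:int(u)+2].ravel() if x>0] or [0])
    return d['R'].T@(np.array([q[0],q[1],1])*z-d['t'])
def onz(d,u,v,z):
    q=slopes(d,u,v);r=d['R'].T@np.array([q[0],q[1],1]);c=-d['R'].T@d['t']
    return c+r*(z-c[2])/r[2]
def cloud(d):
    K=d['K'];h,w=d['depth'].shape
    u,v=np.meshgrid(np.arange(w),np.arange(h));p=np.stack([(u-K[0,2])/K[0,0],(v-K[1,2])/K[1,1]],-1);q=p.copy()
    for _ in range(15): q=p/(1+float(d['k1'])*(q**2).sum(-1,keepdims=True))
    P=np.concatenate([q,np.ones((h,w,1))],-1)*d['depth'][...,None]
    return (P-d['t'])@d['R']
E
python3 - <<'E'
from h import *
a=cap('scene','s0.png');b=cap('top','t0.png')
cv2.imwrite('pics/st0.png',cv2.resize(np.vstack([a['img'],b['img']])[:,:,::-1],None,fx=.78,fy=.78))
s=env.get_state();print(s)
for d in(a,b):print(d['K'],d['k1'],-d['R'].T@d['t'])
E
```

```text
{'t': 0.1, 'joint_pos': array([-1.32408534e+00,  8.78688544e-02,  1.37207069e+00, -9.95527084e-06,
        1.68359797e+00, -1.03096984e-01]), 'qvel': array([-0.00044524, -0.00133707, -0.00570096, -0.00048663,  0.00068136,
       -0.0009522 ]), 'joint_efforts': array([ 1.62005261e-03, -3.41253340e+01, -3.03302050e+01,  7.20340200e-02,
        3.04462994e-02, -1.02343802e-04]), 'tool_pos': array([ 0.18837483, -0.51624152,  0.21544434]), 'tool_rot': array([-0.35909459,  2.03325154, -2.02925162]), 'wrist_force': array([ 0.68287215, -0.15283766, -0.37378058]), 'ft_torque': array([-0.01031402,  0.00032469, -0.02061906]), 'finger_gap': 0.9977120256695767}
[[453.30788728   0.         253.44009998]
 [  0.         453.30788728 189.1121479 ]
 [  0.           0.           1.        ]] -0.14180434840370695 [-0.04130914  0.63358233  1.04592965]
[[493.33923263   0.         255.90114921]
 [  0.         493.33923263 184.08743554]
 [  0.           0.           1.        ]] -0.20390453474950704 [ 2.28830275e-01 -3.95461499e-04  1.77295693e+00]
```

View pics/t0.png

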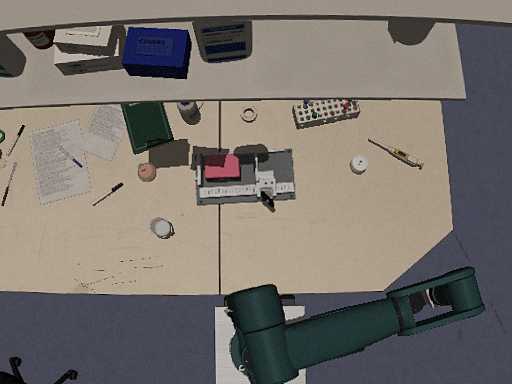

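View pics/s0.png

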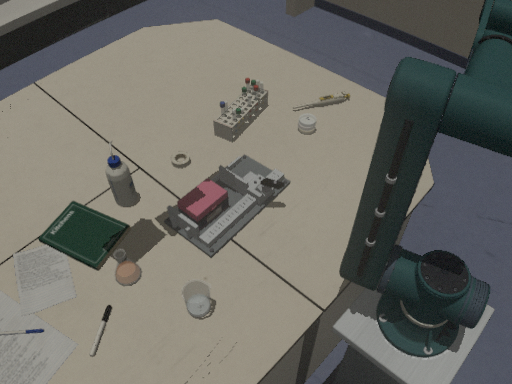

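The top view shows the jig at u 196–295, v 150–204, with the box at (222,167) and the knob at about (267,200). The flask is at (147,172) and the beaker at (162,228), both well to the left. Next I'll measure the jig pose, knob and box.

Run:
```python
from h import *
for n in('top','scene'):
    d=load(n);P=cloud(d);im=d['img'].astype(int);hsv=cv2.cvtColor(d['img'],cv2.COLOR_RGB2HSV)
    reg=(P[...,0]>.3)&(P[...,0]<.65)&(abs(P[...,1])<.3)&(d['depth']>0)
    pl=reg&(abs(P[...,2]-.012)<.006)&(hsv[...,1]<50)
    pk=reg&(hsv[...,1]>90)&((hsv[...,0]>165)|(hsv[...,0]<5))&(P[...,2]>.05)
    bk=reg&(im.max(-1)<50)&(P[...,2]>.045)
    for nm,m in(('plate',pl),('pink',pk),('black',bk)):
        q=P[m]
        if len(q)<5: print(n,nm,len(q));continue
        r=cv2.minAreaRect(q[:,:2].astype(np.float32))
        print(n,nm,len(q),'rect',np.round(r[0],4),np.round(r[1],4),round(r[2],2),'z',np.round(np.percentile(q[:,2],[5,50,95]),4),'mean',q.mean(0).round(4))
    vv,uu=np.where(reg&(P[...,2]>.02));print(uu.min(),uu.max(),vv.min(),vv.max())
d=load('top');c=d['img'][140:215,185:305];cv2.imwrite('pics/c0.png',cv2.resize(c[:,:,::-1],None,fx=6,fy=6,interpolation=cv2.INTER_CUBIC))
```

```text
top plate 1721 rect [0.4753 0.    ] [0.598  0.3494] 89.97 z [0.0063 0.0102 0.0165] mean [0.5356 0.0244 0.0107]
top pink 489 rect [0.5768 0.0028] [0.3705 0.1338] 86.19 z [0.0673 0.077  0.0845] mean [0.6233 0.124  0.0781]
top black 837 rect [0.5724 0.0032] [0.598  0.1544] 86.69 z [0.0599 0.7454 1.099 ] mean [0.6161 0.015  0.7507]
67 443 4 207
scene plate 1568 rect [ 0.4802 -0.0034] [0.5814 0.3392] 89.73 z [0.0069 0.0108 0.0157] mean [0.5637 0.0785 0.0109]
scene pink 507 rect [0.6225 0.127 ] [0.054  0.1242] 0.18 z [0.0721 0.0759 0.0791] mean [0.6243 0.1293 0.0755]
scene black 113 rect [0.5709 0.0706] [0.2797 0.0478] 65.05 z [0.0474 0.0965 0.1162] mean [0.5476 0.0413 0.0843]
177 284 169 246
```

View pics/c0.png

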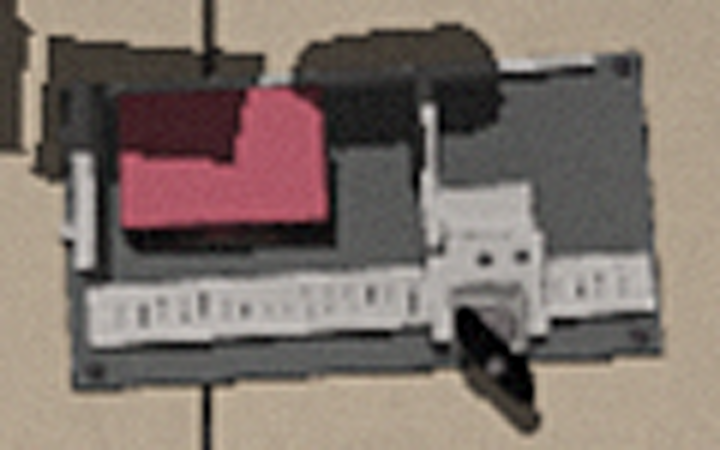

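The crop shows the jig turned by about 3.5°. Plate corners are at (75,390), (662,352) and (638,55), and the knob bar runs from (460,310) to (530,425). The box sits about 35 mm from the end stop. The fence is at crop x≈430.

Run:
```python
from h import *
d=load('top');P=cloud(d);f=lambda x,y:((x+.5)/6-.5+185,(y+.5)/6-.5+140)
C=[onz(d,*f(*p),.012) for p in((75,390),(662,352),(638,55))]
print(np.round(C,4),[np.linalg.norm(C[0]-C[1]),np.linalg.norm(C[1]-C[2])])
yj=(C[0]-C[1]);yj/=np.linalg.norm(yj);xj=np.array([yj[1],-yj[0],0]);
o=(C[0]+C[2])/2;o[2]=0
print('jig',o,'yaw',np.degrees(np.arctan2(-xj[1]*-1,xj[0])),xj,yj)
J=np.array([xj,yj,[0,0,1]])
np.savez('/tmp/jig.npz',o=o,J=J)
for nm,p,z in(('fence top L',(420,100),.072),('fence topfront',(433,240),.072),('stop face top',(96,155),.072),('stop bot',(96,270),.072),('pinkTL',(120,90),.078),('pinkBL',(122,228),.078),('pinkBR',(328,220),.078),('kn1',(460,310),.08),('kn2',(530,425),.08)):
    u=f(*p);print(nm,'ray',(J@(onz(d,*u,z)-o)).round(4),'depth',(J@(pt(d,*u)-o)).round(4))
# dark points in knob area both views
for n in('top','scene'):
    d=load(n);P=(cloud(d)-o)@J.T
    m=(d['img'].max(-1)<70)&(P[...,0]<-.035)&(P[...,0]>-.2)&(abs(P[...,1])<.18)&(P[...,2]>.03)&(P[...,2]<.15)&(d['depth']>0)
    q=P[m];print(n,len(q));print(np.c_[np.argwhere(m)[:,::-1],q.round(3)][::max(1,len(q)//25)])
```

```text
[[ 0.5147  0.219   0.012 ]
 [ 0.5328 -0.1361  0.012 ]
 [ 0.7189 -0.1269  0.012 ]] [np.float64(0.3554861944118829), np.float64(0.1863118812279573)]
jig [0.6168008  0.04603923 0.        ] yaw 2.922292426866566 [0.9986996  0.05098151 0.        ] [-0.05098151  0.9986996   0.        ]
fence top L ray [ 0.0575 -0.0413  0.072 ] depth [ 0.0572 -0.0413  0.0734]
fence topfront ray [-0.0278 -0.0434  0.072 ] depth [-0.0282 -0.0434  0.0741]
stop face top ray [0.0369 0.1526 0.072 ] depth [0.0381 0.1531 0.0673]
stop bot ray [-0.0326  0.1555  0.072 ] depth [-0.0313  0.1562  0.0656]
pinkTL ray [0.0741 0.1361 0.078 ] depth [0.0862 0.1403 0.0339]
pinkBL ray [-0.0098  0.1385  0.078 ] depth [0.0049 0.1449 0.0124]
pinkBR ray [-0.013   0.0173  0.078 ] depth [-0.0028  0.0185  0.0321]
kn1 ray [-0.0721 -0.0563  0.08  ] depth [-0.0743 -0.0561  0.092 ]
kn2 ray [-0.1422 -0.0922  0.08  ] depth [-0.131  -0.0951  0.003 ]
top 132
[[ 2.71e+02  1.82e+02 -3.80e-02 -9.30e-02  6.20e-02]
 [ 2.62e+02  1.91e+02 -7.60e-02 -5.90e-02  1.05e-01]
 [ 2.64e+02  1.92e+02 -7.40e-02 -6.60e-02  7.10e-02]
 [ 2.61e+02  1.93e+02 -8.50e-0
[... 1931 characters left out ...]
 9.80e-02]
 [ 2.68e+02  1.84e+02 -1.01e-01 -5.80e-02  1.01e-01]
 [ 2.74e+02  1.84e+02 -1.15e-01 -6.70e-02  1.03e-01]
 [ 2.80e+02  1.84e+02 -1.24e-01 -8.30e-02  9.70e-02]
 [ 2.66e+02  1.85e+02 -9.40e-02 -5.80e-02  9.30e-02]
 [ 2.72e+02  1.85e+02 -1.10e-01 -6.40e-02  9.90e-02]
 [ 2.78e+02  1.85e+02 -1.23e-01 -7.50e-02  9.90e-02]
 [ 2.65e+02  1.86e+02 -8.30e-02 -6.70e-02  7.30e-02]
 [ 2.71e+02  1.86e+02 -1.05e-01 -6.60e-02  8.90e-02]
 [ 2.77e+02  1.86e+02 -1.20e-01 -7.40e-02  9.30e-02]
 [ 2.83e+02  1.86e+02 -1.32e-01 -8.70e-02  9.10e-02]
 [ 2.74e+02  1.87e+02 -1.11e-01 -7.20e-02  8.40e-02]
 [ 2.80e+02  1.87e+02 -1.26e-01 -8.20e-02  8.60e-02]
 [ 2.78e+02  1.88e+02 -1.20e-01 -8.00e-02  8.00e-02]]
```

The knob top centre comes out at about (-0.110,-0.068,0.108) in the jig frame, and the bar lies 35° from the up-slope direction, with a length of 63 mm as it should be. Next is a helper that plans moves in tool-frame rows.

```bash
cat >> h.py <<'E'
j=np.load('/tmp/jig.npz') if __import__('os').path.exists('/tmp/jig.npz') else None
if j is not None: o,J=j['o'],j['J']
c,s_=np.cos(np.radians(35)),np.sin(np.radians(35))
E1=np.array([c,0,s_]);E2=np.array([0,1.,0]);A=np.array([-s_,0,c])  # jig frame
def toolR(phi,flip=1):
    b=E1*np.cos(phi)+E2*np.sin(phi);n=np.cross(A,b)*flip;y=-A
    return J.T@np.c_[np.cross(y,n),y,n]
def plan(p,Rt,n=None,grip=94):
    s=env.get_state();R=Ro.from_rotvec(s['tool_rot']);x=s['tool_pos']
    rel=(R.inv()*Ro.from_matrix(Rt)).as_rotvec();D=p-x
    m=int(max(np.ceil(np.abs(rel).max()/.12),np.ceil(np.linalg.norm(D)/.038),1));n=n or m
    print('rot',rel.round(3),'D',D.round(4),'n',n,'toolD',R.inv().apply(D).round(4))
    for i in range(n):
        Ri=R*Ro.from_rotvec(rel*i/n)
        print([grip]+list(np.round(Ri.inv().apply(D/n)*1e3,1))+list(np.round(rel/n,4)))
def st():
    s=env.get_state();R=Ro.from_rotvec(s['tool_rot']).as_matrix()
    aw=J.T@A
    print('t',round(s['t'],2),'pj',(J@(s['tool_pos']-o)).round(4),'F',(J@s['wrist_force']).round(2),'Ma',round(float(aw@s['ft_torque']),3),'Mtool',(R.T@s['ft_torque']).round(3),'gap',round(s['finger_gap']*94,1))
    b=J@R;ang=np.arctan2(-b[:,2]@E1*1,b[:,2]@E2);print('tool y in jig',b[:,1].round(3),'phi',round(ang,3),'q',s['joint_pos'].round(2))
E
python3 - <<'E'
from h import *
K=np.array([-.1025,-.068,.097])
R0=Ro.from_rotvec(env.get_state()['tool_rot']).as_matrix();print(R0.round(2))
for f in(1,-1):
    p=o+J.T@(K+A*.12);print(f,p,toolR(np.radians(35),f).round(2));plan(p,toolR(np.radians(35),f))
d=cap('wrist');print(R0.T@(-d['R'].T@d['t']-env.get_state()['tool_pos']),(d['R']@R0).round(2),d['K'])
E
```

```text
[[-0.94 -0.    0.34]
 [-0.34  0.   -0.94]
 [-0.   -1.   -0.  ]]
1 [ 0.44916117 -0.03060697  0.19529825] [[ 0.64  0.57 -0.51]
 [ 0.61  0.03  0.79]
 [ 0.47 -0.82 -0.33]]
rot [-0.776  2.709  0.382] D [ 0.2608  0.4856 -0.0201] n 23 toolD [-0.4114  0.0209 -0.3668]
[94, np.float64(-17.9), np.float64(0.9), np.float64(-15.9), np.float64(-0.0337), np.float64(0.1178), np.float64(0.0166)]
[94, np.float64(-15.9), np.float64(1.8), np.float64(-17.9), np.float64(-0.0337), np.float64(0.1178), np.float64(0.0166)]
[94, np.float64(-13.6), np.float64(2.6), np.float64(-19.6), np.float64(-0.0337), np.float64(0.1178), np.float64(0.0166)]
[94, np.float64(-11.2), np.float64(3.5), np.float64(-20.9), np.float64(-0.0337), np.float64(0.1178), np.float64(0.0166)]
[94, np.float64(-8.6), np.float64(4.4), np.float64(-21.9), np.float64(-0.0337), np.float64(0.1178), np.float64(0.0166)]
[94, np.float64(-5.9), np.float64(5.3), np.float64(-22.6), np.float64(-0.0337), np.float64(0.1178), np.float64(0.0166)]
[94, np.float64(-3.1), np.float64(6.1), np.float64(-23.0), np.float64(-0.0337), np.float64(0.1178), np.float64(0.016
[... 3459 characters left out ...]
4(-30.2), np.float64(8.9), np.float64(-19.0), np.float64(0.0181), np.float64(-0.0202), np.float64(0.0367)]
[94, np.float64(-30.3), np.float64(9.6), np.float64(-18.5), np.float64(0.0181), np.float64(-0.0202), np.float64(0.0367)]
[94, np.float64(-30.3), np.float64(10.4), np.float64(-18.1), np.float64(0.0181), np.float64(-0.0202), np.float64(0.0367)]
[94, np.float64(-30.2), np.float64(11.2), np.float64(-17.7), np.float64(0.0181), np.float64(-0.0202), np.float64(0.0367)]
[-0.07973888 -0.16813918  0.00026144] [[ 0.    0.    1.  ]
 [ 0.96 -0.28 -0.  ]
 [ 0.28  0.96 -0.  ]] [[337.10139295   0.         261.47039694]
 [  0.         337.10139295 189.77042137]
 [  0.           0.           1.        ]]
```

Emit:
servo_tool(
  motion=[
    [[94, -27.4, 1.4, -24.5, 0.018, -0.02, 0.037], [94, -27.9, 2, -24, 0.018, -0.02, 0.037], [94, -28.2, 2.6, -23.4, 0.018, -0.02, 0.037], [94, -28.6, 3.2, -22.9, 0.018, -0.02, 0.037], [94, -28.9, 3.8, -22.4, 0.018, -0.02, 0.037]],
  ],
)

```text
t: 0.57
tool_pos: [0.2764, -0.3533, 0.2034]
tool_rot: [-0.231, 1.841, -1.938]
wrist_force: [1.0, -0.3, -0.8]
finger_gap: 0.999
```

Emit:
servo_tool(
  motion=[
    [[94, -29.2, 4.5, -21.9, 0.018, -0.02, 0.037], [94, -29.5, 5.2, -21.3, 0.018, -0.02, 0.037], [94, -29.7, 5.9, -20.8, 0.018, -0.02, 0.037], [94, -29.9, 6.6, -20.4, 0.018, -0.02, 0.037], [94, -30, 7.4, -19.9, 0.018, -0.02, 0.037]],
  ],
)

```text
t: 0.98
tool_pos: [0.3657, -0.1833, 0.197]
tool_rot: [-0.112, 1.641, -1.838]
wrist_force: [-0.2, 0.0, 0.5]
finger_gap: 1.0
```

Run:
```python
from h import *
st();K=np.array([-.1025,-.068,.097]);plan(o+J.T@(K+A*.12),toolR(np.radians(35),-1))
```

```text
t 0.98 pj [-0.2624 -0.2162  0.197 ] F [-0.2   0.02  0.55] Ma 0.0 Mtool [-0.097 -0.004 -0.166] gap 94.0
tool y in jig [ 0.412 -0.013 -0.911] phi -2.647 q [-0.88 -0.52  1.96  0.33  1.43  0.14]
rot [ 0.087 -0.11   0.165] D [ 0.0834  0.1527 -0.0017] n 5 toolD [-0.1435  0.0371 -0.0911]
[94, np.float64(-28.7), np.float64(7.4), np.float64(-18.2), np.float64(0.0174), np.float64(-0.0219), np.float64(0.0331)]
[94, np.float64(-28.8), np.float64(8.1), np.float64(-17.7), np.float64(0.0174), np.float64(-0.0219), np.float64(0.0331)]
[94, np.float64(-28.9), np.float64(8.7), np.float64(-17.2), np.float64(0.0174), np.float64(-0.0219), np.float64(0.0331)]
[94, np.float64(-29.0), np.float64(9.4), np.float64(-16.8), np.float64(0.0174), np.float64(-0.0219), np.float64(0.0331)]
[94, np.float64(-29.1), np.float64(10.0), np.float64(-16.3), np.float64(0.0174), np.float64(-0.0219), np.float64(0.0331)]
```

Emit:
servo_tool(
  motion=[
    [[94, -28.7, 7.4, -18.2, 0.018, -0.022, 0.034], [94, -28.8, 8.1, -17.7, 0.018, -0.022, 0.034], [94, -28.9, 8.7, -17.2, 0.018, -0.022, 0.034], [94, -29, 9.4, -16.8, 0.018, -0.022, 0.034], [94, -29.1, 10, -16.3, 0.018, -0.022, 0.034]],
  ],
)

```text
t: 1.4
tool_pos: [0.4498, -0.0231, 0.1954]
tool_rot: [-0.022, 1.435, -1.739]
wrist_force: [0.2, -0.3, 0.1]
finger_gap: 0.999
```

Run:
```python
from h import *
st();d=cap('wrist','w1.png');P=(cloud(d)-o)@J.T
m=(d['img'].max(-1)<75)&(d['depth']>0)&(abs(P-np.array([-.1025,-.068,.097])).max(-1)<.06)
q=P[m];print(len(q));h=q@A;ht=np.percentile(h,97);top=q[h>ht-.006]
r=cv2.minAreaRect(np.c_[top@E1,top@E2].astype(np.float32));print(ht,r)
g=r[0][0]*E1+r[0][1]*E2+A*(np.median(top@A)-.013);print('K',g)
```

```text
t 1.4 pj [-0.1703 -0.0605  0.1954] F [ 0.19 -0.28  0.08] Ma 0.019 Mtool [-0.103 -0.02  -0.22 ] gap 93.9
tool y in jig [ 0.588 -0.001 -0.809] phi -2.529 q [-0.36 -0.62  2.09  0.26  1.1   0.5 ]
1028
0.15343124298232808 ((-0.029618078842759132, -0.07255657017230988), (0.06261636316776276, 0.013799244537949562), 38.312744140625)
K [-0.10407509 -0.07255657  0.09699709]
```

View pics/w1.png

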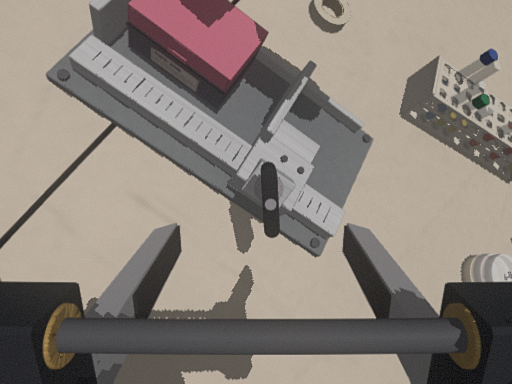

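The wrist view shows the knob bar at about (270,200), the rail, the fence, and the box to the left. The rectangle fit of 62.6 × 13.8 mm at 38.3° matches the stated bar size. Next I'll check the jig yaw from the rail edges and plan the grasp.

Run:
```python
from h import *
d=load('wrist');P=(cloud(d)-o)@J.T;V=d['depth']>0
m=V&(P[...,2]>.026)&(P[...,2]<.045)&(P[...,0]>-.085)&(P[...,0]<-.02)&(P[...,1]>-.03)&(P[...,1]<.15)
q=P[m];ys=np.arange(-.025,.145,.006);L=[]
for y in ys:
    b=q[abs(q[:,1]-y)<.003]
    if len(b)>10:L.append((y,*np.percentile(b[:,0],[2,98]),np.median(b[:,2])))
L=np.array(L);print(L[::6].round(4));print('slopes deg',[np.degrees(np.polyfit(L[:,0],L[:,k],1)[0]).round(2) for k in(1,2)],'mid',L[:,1:3].mean(0))
K=np.array([-.104,-.0725,.097]);plan(o+J.T@(K-A*.006),toolR(.668,-1),5)
```

```text
[[-0.025  -0.0725 -0.0376  0.0341]
 [ 0.011  -0.0724 -0.0375  0.034 ]
 [ 0.047  -0.0727 -0.0381  0.0339]
 [ 0.083  -0.0724 -0.0374  0.0341]
 [ 0.119  -0.0723 -0.0377  0.034 ]]
slopes deg [np.float64(-0.02), np.float64(-0.01)] mid [-0.07244646 -0.03779938]
rot [-0.002 -0.048 -0.021] D [ 0.07   -0.0166 -0.1021] n 5 toolD [0.0159 0.1229 0.0151]
[94, np.float64(3.2), np.float64(24.6), np.float64(3.0), np.float64(-0.0004), np.float64(-0.0096), np.float64(-0.0043)]
[94, np.float64(3.1), np.float64(24.6), np.float64(3.0), np.float64(-0.0004), np.float64(-0.0096), np.float64(-0.0043)]
[94, np.float64(3.0), np.float64(24.6), np.float64(3.0), np.float64(-0.0004), np.float64(-0.0096), np.float64(-0.0043)]
[94, np.float64(3.0), np.float64(24.6), np.float64(3.0), np.float64(-0.0004), np.float64(-0.0096), np.float64(-0.0043)]
[94, np.float64(2.9), np.float64(24.6), np.float64(2.9), np.float64(-0.0004), np.float64(-0.0096), np.float64(-0.0043)]
```

Emit:
servo_tool(
  motion=[
    [[50, 3.6, 22, 3.4, 0, -0.012, -0.005], [50, 3.5, 22, 3.3, 0, -0.012, -0.005], [50, 3.4, 22, 3.2, 0, -0.012, -0.005], [50, 2.5, 20, 2.5, 0, -0.012, -0.005], [50, 2, 15, 2, 0, 0, 0]],
  ],
)

```text
t: 1.87
tool_pos: [0.5098, -0.0227, 0.1115]
tool_rot: [-0.095, 1.389, -1.713]
wrist_force: [-0.3, 0.6, -0.4]
finger_gap: 0.681
```

Run:
```python
from h import *
st()
K=np.array([-.104,-.0725,.097]);plan(o+J.T@(K-A*.006),toolR(.668,-1),3)
```

```text
t 1.87 pj [-0.1104 -0.0632  0.1115] F [-0.24  0.64 -0.43] Ma 0.01 Mtool [-0.092 -0.009 -0.184] gap 64.0
tool y in jig [ 0.582  0.007 -0.813] phi -2.452 q [-0.29 -0.38  2.12  0.28  0.83  0.41]
rot [-0.001  0.022 -0.013] D [ 0.0103 -0.0088 -0.0194] n 3 toolD [0.0086 0.0215 0.0052]
[94, np.float64(2.9), np.float64(7.2), np.float64(1.7), np.float64(-0.0002), np.float64(0.0072), np.float64(-0.0042)]
[94, np.float64(2.8), np.float64(7.2), np.float64(1.8), np.float64(-0.0002), np.float64(0.0072), np.float64(-0.0042)]
[94, np.float64(2.8), np.float64(7.2), np.float64(1.8), np.float64(-0.0002), np.float64(0.0072), np.float64(-0.0042)]
```

Emit:
servo_tool(
  motion=[
    [[44, 3.5, 7.2, 2.2, 0, 0.007, -0.004], [44, 2.9, 7, 1.8, 0, 0.007, -0.004], [40, 2.2, 6, 1.4, 0, 0.007, -0.004], [36, 0, 0, 0, 0, 0, 0], [36, 0, 0, 0, 0, 0, 0]],
  ],
)

```text
t: 2.28
tool_pos: [0.5178, -0.0328, 0.0871]
tool_rot: [-0.091, 1.417, -1.73]
wrist_force: [0.2, 0.8, 0.2]
finger_gap: 0.386
```

Run:
```python
from h import *
st()
K=np.array([-.104,-.0725,.097]);plan(o+J.T@(K-A*.006),toolR(.668,-1),1)
```

```text
t 2.28 pj [-0.1029 -0.0737  0.0871] F [0.23 0.77 0.17] Ma 0.054 Mtool [-0.182 -0.054 -0.167] gap 36.3
tool y in jig [ 0.566  0.001 -0.824] phi -2.477 q [-0.3  -0.32  2.12  0.28  0.79  0.41]
rot [ 0.007 -0.004  0.007] D [0.0023 0.0013 0.005 ] n 1 toolD [-0.0045 -0.0028  0.002 ]
[94, np.float64(-4.5), np.float64(-2.8), np.float64(2.0), np.float64(0.0067), np.float64(-0.0035), np.float64(0.0065)]
```

Emit:
servo_tool(
  motion=[
    [[30, -4.5, -2.8, 2, 0.006, -0.003, 0.006], [24, 0, 0, 0, 0, 0, 0], [8, 0, 0, 0, 0, 0, 0], [8, 0, 0, 0, 0, 0, 0], [8, 0, 0, 0, 0, 0, 0]],
  ],
)

```text
t: 2.7
tool_pos: [0.5198, -0.0304, 0.0948]
tool_rot: [-0.084, 1.408, -1.726]
wrist_force: [5.2, -0.8, -5.0]
finger_gap: 0.149
```

Emit:
servo_tool(
  motion=[
    [[8, 0, 0, 0, 0, 0, 0], [8, 0, 0, 0, 0, 0, 0], [8, 0, 0, 0, 0, 0, 0], [8, 0, 0, 0, 0, 0, 0], [8, 0, 0, 0, 0, 0, 0]],
  ],
)

```text
t: 3.12
tool_pos: [0.5199, -0.0305, 0.0947]
tool_rot: [-0.083, 1.407, -1.727]
wrist_force: [2.8, 0.1, -2.0]
finger_gap: 0.145
```

Run:
```python
from h import *
st();cap('wrist','w2.png')
K=np.array([-.104,-.0725,.097]);plan(o+J.T@(K-A*.006),toolR(.668,-1),1)
```

```text
t 3.12 pj [-0.1007 -0.0715  0.0947] F [ 2.78 -0.   -2.01] Ma 0.012 Mtool [-0.159 -0.011 -0.119] gap 13.6
tool y in jig [ 0.576  0.001 -0.818] phi -2.474 q [-0.3  -0.33  2.11  0.28  0.79  0.41]
rot [-0.001 -0.    -0.003] D [ 0.0002 -0.001  -0.0026] n 1 toolD [ 0.0017  0.0022 -0.    ]
[94, np.float64(1.7), np.float64(2.2), np.float64(-0.0), np.float64(-0.0007), np.float64(-0.0002), np.float64(-0.0029)]
```

View pics/w2.png

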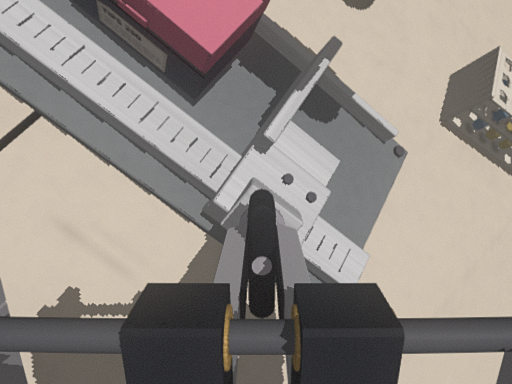

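The bar is firmly held, centred between the pads with a 13.6 mm gap. Now turning anticlockwise (negative tool y).

Emit:
servo_tool(
  motion=[
    [[8, 0, 0, 0, 0, -0.05, 0], [8, 0, 0, 0, 0, -0.05, 0], [8, 0, 0, 0, 0, -0.05, 0], [8, 0, 0, 0, 0, -0.05, 0], [8, 0, 0, 0, 0, -0.05, 0]],
  ],
)

```text
t: 3.58
tool_pos: [0.5195, -0.0301, 0.0944]
tool_rot: [-0.296, 1.218, -1.649]
wrist_force: [0.2, 0.5, -1.6]
finger_gap: 0.149
```

```bash
python3 -c "
from h import *
st()"
```

```text
t 3.58 pj [-0.101  -0.0711  0.0944] F [ 0.27  0.51 -1.57] Ma -0.202 Mtool [-0.218  0.203 -0.045] gap 14.0
tool y in jig [ 0.575  0.003 -0.818] phi -2.216 q [-0.3  -0.33  2.11  0.28  0.79  0.15]
```

Emit:
servo_tool(
  motion=[
    [[8, 0, 0, 0, 0, -0.06, 0], [8, 0, 0, 0, 0, -0.06, 0], [8, 0, 0, 0, 0, -0.06, 0], [8, 0, 0, 0, 0, -0.06, 0], [8, 0, 0, 0, 0, -0.06, 0]],
  ],
)

```text
t: 4.0
tool_pos: [0.5191, -0.0298, 0.0941]
tool_rot: [-0.532, 0.984, -1.534]
wrist_force: [0.4, -0.2, -2.1]
finger_gap: 0.147
```

```bash
python3 -c "
from h import *
st()"
```

```text
t 4.0 pj [-0.1015 -0.0708  0.0941] F [ 0.43 -0.2  -2.15] Ma -0.169 Mtool [-0.221  0.17  -0.061] gap 13.8
tool y in jig [ 0.574  0.004 -0.819] phi -1.905 q [-0.3  -0.33  2.11  0.29  0.79 -0.16]
```

```bash
cat >> h.py <<'E'
def dirs():
    R=Ro.from_rotvec(env.get_state()['tool_rot']).as_matrix();B=R.T@J.T
    print('jig x,y,z per mm in tool:',B[:,0].round(3),B[:,1].round(3),B[:,2].round(3))
E
python3 -c "
from h import *
dirs()"
```

```text
jig x,y,z per mm in tool: [-0.266  0.574  0.774] [-0.945  0.004 -0.328] [-0.191 -0.819  0.541]
```

Emit:
servo_tool(
  motion=[
    [[8, -1.9, 0, -0.7, 0, 0, 0], [8, -3.8, 0, -1.3, 0, 0, 0], [8, -4.7, 0, -1.6, 0, 0, 0], [8, -4.7, 0, -1.6, 0, 0, 0], [8, -4.7, 0, -1.6, 0, 0, 0]],
  ],
)

```text
t: 4.42
tool_pos: [0.5181, -0.0107, 0.0941]
tool_rot: [-0.532, 0.983, -1.541]
wrist_force: [0.3, -2.0, -2.3]
finger_gap: 0.145
```

```bash
python3 -c "
from h import *
st();dirs()"
```

```text
t 4.42 pj [-0.1014 -0.0517  0.0941] F [ 0.19 -2.   -2.32] Ma 0.109 Mtool [-0.095 -0.11  -0.56 ] gap 13.7
tool y in jig [ 0.574 -0.003 -0.819] phi -1.908 q [-0.24 -0.34  2.12  0.23  0.78 -0.07]
jig x,y,z per mm in tool: [-0.272  0.574  0.772] [-0.944 -0.003 -0.33 ] [-0.188 -0.819  0.542]
```

It slides freely at 2 N.

Emit:
servo_tool(
  motion=[
    [[8, -4.7, 0, -1.6, 0, 0, 0], [8, -4.7, 0, -1.6, 0, 0, 0], [8, -4.7, 0, -1.6, 0, 0, 0], [8, -4.7, 0, -1.6, 0, 0, 0], [8, -3.8, 0, -1.3, 0, 0, 0]],
  ],
)

```text
t: 4.83
tool_pos: [0.5168, 0.0166, 0.0941]
tool_rot: [-0.533, 0.983, -1.541]
wrist_force: [1.8, -2.2, -2.9]
finger_gap: 0.144
```

Run:
```python
from h import *
st();dirs();d=cap('top')
P=(cloud(d)-o)@J.T;hsv=cv2.cvtColor(d['img'],cv2.COLOR_RGB2HSV)
pk=(hsv[...,1]>90)&((hsv[...,0]>165)|(hsv[...,0]<5))&(P[...,2]>.06)&(P[...,2]<.09)&(abs(P[...,1])<.2)&(abs(P[...,0])<.15)
print('pink y',np.percentile(P[pk][:,1],[1,99]),'x',np.percentile(P[pk][:,0],[1,99]))
```

```text
t 4.83 pj [-0.1014 -0.0243  0.0941] F [ 1.73 -2.34 -2.89] Ma 0.106 Mtool [-0.065 -0.107 -0.53 ] gap 13.5
tool y in jig [ 0.574 -0.002 -0.819] phi -1.907 q [-0.15 -0.34  2.12  0.17  0.76  0.05]
jig x,y,z per mm in tool: [-0.271  0.574  0.773] [-0.944 -0.002 -0.33 ] [-0.188 -0.819  0.542]
pink y [0.01898905 0.13611744] x [-0.01236135  0.06848995]
```

Emit:
servo_tool(
  motion=[
    [[8, -2.4, 0, -0.8, 0, 0, 0], [8, -2.4, 0, -0.8, 0, 0, 0], [8, -2.4, 0, -0.8, 0, 0, 0], [8, -2.4, 0, -0.8, 0, 0, 0], [8, -2.4, 0, -0.8, 0, 0, 0]],
  ],
)

```text
t: 5.3
tool_pos: [0.5161, 0.0305, 0.0941]
tool_rot: [-0.534, 0.982, -1.541]
wrist_force: [0.8, -5.0, -1.9]
finger_gap: 0.145
```

Emit:
servo_tool(
  motion=[
    [[8, -1.9, 0, -0.7, 0, 0, 0], [8, -1.9, 0, -0.7, 0, 0, 0], [8, -1.9, 0, -0.7, 0, 0, 0], [8, -1.9, 0, -0.7, 0, 0, 0], [8, -1.9, 0, -0.7, 0, 0, 0]],
  ],
)

```text
t: 5.72
tool_pos: [0.5156, 0.0405, 0.0941]
tool_rot: [-0.534, 0.982, -1.543]
wrist_force: [1.4, -4.2, -2.5]
finger_gap: 0.148
```

Run:
```python
from h import *
st();dirs();d=cap('top')
P=(cloud(d)-o)@J.T;hsv=cv2.cvtColor(d['img'],cv2.COLOR_RGB2HSV)
pk=(hsv[...,1]>90)&((hsv[...,0]>165)|(hsv[...,0]<5))&(P[...,2]>.06)&(P[...,2]<.09)&(abs(P[...,1])<.2)&(abs(P[...,0])<.15)
print('pink y',np.percentile(P[pk][:,1],[1,99]),'x',np.percentile(P[pk][:,0],[1,99]))
```

```text
t 5.72 pj [-0.1014 -0.0004  0.0941] F [ 1.21 -4.3  -2.47] Ma 0.074 Mtool [ 0.071 -0.075 -0.77 ] gap 13.9
tool y in jig [ 0.574 -0.005 -0.819] phi -1.906 q [-0.08 -0.34  2.12  0.1   0.75  0.16]
jig x,y,z per mm in tool: [-0.272  0.574  0.773] [-0.944 -0.005 -0.329] [-0.185 -0.819  0.543]
pink y [0.0336531  0.15041692] x [-0.01376969  0.06814208]
```

Emit:
servo_tool(
  motion=[
    [[8, -0.9, 0, -0.3, 0, 0, 0], [8, -0.9, 0, -0.3, 0, 0, 0], [8, -0.9, 0, -0.3, 0, 0, 0], [8, -0.9, 0, -0.3, 0, 0, 0], [8, -0.9, 0, -0.3, 0, 0, 0]],
  ],
)

```text
t: 6.18
tool_pos: [0.5155, 0.043, 0.0941]
tool_rot: [-0.538, 0.977, -1.548]
wrist_force: [1.4, -7.4, -2.7]
finger_gap: 0.147
```

```bash
python3 -c "
from h import *
st()"
```

```text
t 6.18 pj [-0.1013  0.0021  0.0941] F [ 1.04 -7.45 -2.72] Ma -0.019 Mtool [ 0.141  0.016 -1.282] gap 13.8
tool y in jig [ 0.573 -0.011 -0.819] phi -1.903 q [-0.06 -0.34  2.12  0.08  0.75  0.18]
```

Emit:
servo_tool(
  motion=[
    [[8, -0.9, 0, -0.3, 0, 0, 0], [8, -0.9, 0, -0.3, 0, 0, 0], [8, -0.9, 0, -0.3, 0, 0, 0], [8, -0.9, 0, -0.3, 0, 0, 0], [8, -0.9, 0, -0.3, 0, 0, 0]],
  ],
)

```text
t: 6.6
tool_pos: [0.5155, 0.0431, 0.0941]
tool_rot: [-0.542, 0.973, -1.557]
wrist_force: [1.6, -7.3, -1.4]
finger_gap: 0.148
```

Run:
```python
from h import *
st();dirs();d=cap('top');cap('wrist','w3.png')
P=(cloud(d)-o)@J.T;hsv=cv2.cvtColor(d['img'],cv2.COLOR_RGB2HSV)
pk=(hsv[...,1]>90)&((hsv[...,0]>165)|(hsv[...,0]<5))&(P[...,2]>.06)&(P[...,2]<.09)&(abs(P[...,1])<.2)&(abs(P[...,0])<.15)
print('pink y',np.percentile(P[pk][:,1],[1,99]),'x',np.percentile(P[pk][:,0],[1,99]))
```

```text
t 6.6 pj [-0.1013  0.0023  0.0941] F [ 1.24 -7.39 -1.4 ] Ma 0.009 Mtool [ 0.136 -0.013 -1.195] gap 13.9
tool y in jig [ 0.573 -0.02  -0.819] phi -1.902 q [-0.05 -0.34  2.12  0.06  0.75  0.21]
jig x,y,z per mm in tool: [-0.278  0.573  0.771] [-0.945 -0.02  -0.326] [-0.171 -0.819  0.547]
pink y [0.03555627 0.1526499 ] x [-0.01364815  0.06783462]
```

View pics/w3.png

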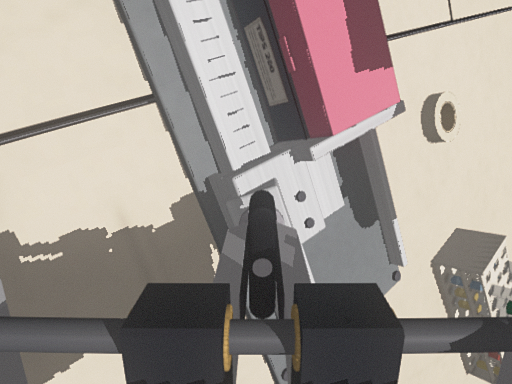

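The box is flush: the fence is against it in the wrist view (380,130), motion has stopped, and the push holds at about 7.4 N. Next I tighten clockwise with a light push kept on.

Run:
```python
from h import *
R=Ro.from_rotvec(env.get_state()['tool_rot'])
for ph in(1.239,0.74):print((R.inv()*Ro.from_matrix(toolR(ph,-1))).as_rotvec().round(3))
```

```text
[-0.006  0.     0.02 ]
[-0.011  0.499  0.018]
```

Emit:
servo_tool(
  motion=[
    [[8, -0.8, 0, -0.3, -0.006, 0.06, 0.02], [8, -0.8, 0, -0.4, 0, 0.06, 0], [8, -0.7, 0, -0.4, 0, 0.06, 0.004], [8, -0.7, 0, -0.4, 0, 0.06, 0.004], [8, -0.7, 0, -0.4, 0, 0.06, 0.004]],
  ],
)

```text
t: 7.12
tool_pos: [0.5159, 0.0425, 0.0944]
tool_rot: [-0.296, 1.208, -1.648]
wrist_force: [2.2, -7.3, -1.4]
finger_gap: 0.149
```

```bash
python3 -c "
from h import *
st()
R=Ro.from_rotvec(env.get_state()['tool_rot'])
print((R.inv()*Ro.from_matrix(toolR(.74,-1))).as_rotvec().round(3))"
```

```text
t 7.12 pj [-0.101   0.0016  0.0944] F [ 1.78 -7.45 -1.42] Ma 0.186 Mtool [ 0.566 -0.196 -1.355] gap 14.0
tool y in jig [ 0.58   0.001 -0.815] phi -2.209 q [-0.08 -0.34  2.13  0.11  0.75  0.45]
[-0.005  0.192 -0.006]
```

Emit:
servo_tool(
  motion=[
    [[8, -0.7, 0, -0.5, 0, 0.04, 0], [8, -0.7, 0, -0.5, 0, 0.04, 0], [8, -0.7, 0, -0.5, 0, 0.04, 0], [8, -0.7, 0, -0.5, 0, 0.04, 0], [8, -0.7, 0, -0.6, 0, 0.04, 0]],
  ],
)

```text
t: 7.53
tool_pos: [0.5162, 0.0423, 0.0946]
tool_rot: [-0.13, 1.355, -1.72]
wrist_force: [2.4, -7.4, -1.8]
finger_gap: 0.146
```

```bash
python3 -c "
from h import *
st()"
```

```text
t 7.53 pj [-0.1007  0.0014  0.0946] F [ 2.04 -7.52 -1.85] Ma 0.224 Mtool [ 0.786 -0.237 -1.136] gap 13.8
tool y in jig [ 0.579 -0.009 -0.815] phi -2.415 q [-0.07 -0.34  2.13  0.09  0.74  0.68]
```

Emit:
servo_tool(
  motion=[
    [[8, -0.6, 0, -0.6, 0, 0.03, 0], [8, -0.6, 0, -0.6, 0, 0.03, 0], [8, -0.6, 0, -0.6, 0, 0.03, 0], [8, -0.6, 0, -0.6, 0, 0.03, 0], [8, -0.6, 0, -0.6, 0, 0.03, 0]],
  ],
)

```text
t: 7.95
tool_pos: [0.5164, 0.0422, 0.0948]
tool_rot: [-0.001, 1.459, -1.77]
wrist_force: [1.5, -7.9, -2.3]
finger_gap: 0.146
```

```bash
python3 -c "
from h import *
st()"
```

```text
t 7.95 pj [-0.1005  0.0013  0.0948] F [ 1.11 -7.93 -2.33] Ma 0.315 Mtool [ 0.766 -0.328 -0.919] gap 13.8
tool y in jig [ 0.578 -0.019 -0.816] phi -2.566 q [-0.06 -0.34  2.12  0.06  0.74  0.86]
```

Emit:
servo_tool(
  motion=[
    [[8, 0, 0, 0, 0, 0.025, 0.006], [8, 0, 0, 0, 0, 0.025, 0.006], [8, 0, 0, 0, 0, 0.025, 0.006], [8, 0, 0, 0, 0, 0.025, 0], [8, 0, 0, 0, 0, 0.025, 0]],
  ],
)

```text
t: 8.37
tool_pos: [0.5162, 0.0417, 0.0948]
tool_rot: [0.13, 1.547, -1.784]
wrist_force: [4.0, -4.6, -3.1]
finger_gap: 0.148
```

```bash
python3 -c "
from h import *
st();cap('wrist');st()"
```

```text
t 8.37 pj [-0.1007  0.0008  0.0948] F [ 3.78 -4.84 -3.11] Ma 0.278 Mtool [ 0.317 -0.294 -0.639] gap 13.9
tool y in jig [ 0.591 -0.01  -0.807] phi -2.697 q [-0.07 -0.35  2.14  0.09  0.73  0.96]
t 8.42 pj [-0.1007  0.0008  0.0947] F [ 2.66 -4.2  -2.78] Ma 0.354 Mtool [ 0.394 -0.373 -0.693] gap 13.7
tool y in jig [ 0.591 -0.01  -0.807] phi -2.697 q [-0.07 -0.35  2.14  0.09  0.73  0.96]
```

The turn is 0.80 rad clockwise, which is 0.22 rad past the starting angle. That gives 0.32–0.47 rad past the bite, or about 58–85 N, at 0.28–0.35 N m. Releasing and backing off along the screw axis.

Emit:
servo_tool(
  motion=[
    [[36, 0, 0, 0, 0, 0, 0], [36, 0, 0, 0, 0, 0, 0], [36, 0, 0, 0, 0, 0, 0], [36, 0, 0, 0, 0, 0, 0], [36, 0, 0, 0, 0, 0, 0]],
  ],
)

```text
t: 8.83
tool_pos: [0.5169, 0.0449, 0.0967]
tool_rot: [0.138, 1.552, -1.776]
wrist_force: [-0.2, -0.0, -0.2]
finger_gap: 0.382
```

Emit:
servo_tool(
  motion=[
    [[36, 0, -8, 0, 0, 0, 0], [36, 0, -16, 0, 0, 0, 0], [36, 0, -25, 0, 0, 0, 0], [36, 0, -30, 0, 0, 0, 0], [36, 0, -25, 0, 0, 0, 0]],
  ],
)

```text
t: 9.25
tool_pos: [0.4498, 0.0434, 0.177]
tool_rot: [0.125, 1.566, -1.777]
wrist_force: [-0.2, 0.6, 1.1]
finger_gap: 0.381
```

Run:
```python
from h import *
st();d=cap('wrist','w4.png');P=(cloud(d)-o)@J.T
m=(d['img'].max(-1)<75)&(d['depth']>0)&(abs(P-np.array([-.104,.0005,.097])).max(-1)<.05)
q=P[m];h=q@A;ht=np.percentile(h,97);top=q[h>ht-.006]
r=cv2.minAreaRect(np.c_[top@E1,top@E2].astype(np.float32));print(r)
t=cap('top');c=t['img'][130:240,130:305];cv2.imwrite('pics/c4.png',cv2.resize(c[:,:,::-1],None,fx=4.5,fy=4.5,interpolation=cv2.INTER_CUBIC))
```

```text
t 9.25 pj [-0.167   0.0059  0.177 ] F [-0.16  0.61  1.1 ] Ma -0.011 Mtool [-0.087  0.012 -0.19 ] gap 35.9
tool y in jig [ 0.582  0.001 -0.813] phi -2.703 q [-0.09 -0.61  2.11  0.1   1.02  0.96]
((-0.02950233966112137, -0.0002670120447874069), (0.06203416362404823, 0.013542233034968376), 26.066226959228516)
```

View pics/w4.png

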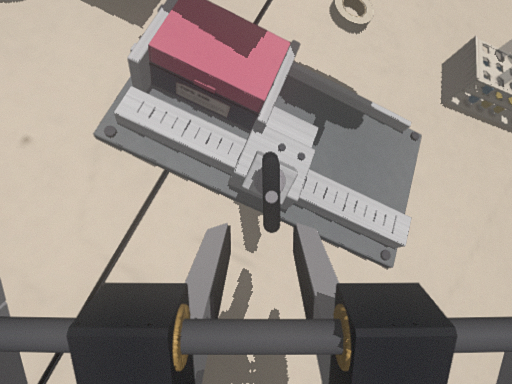

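View pics/c4.png

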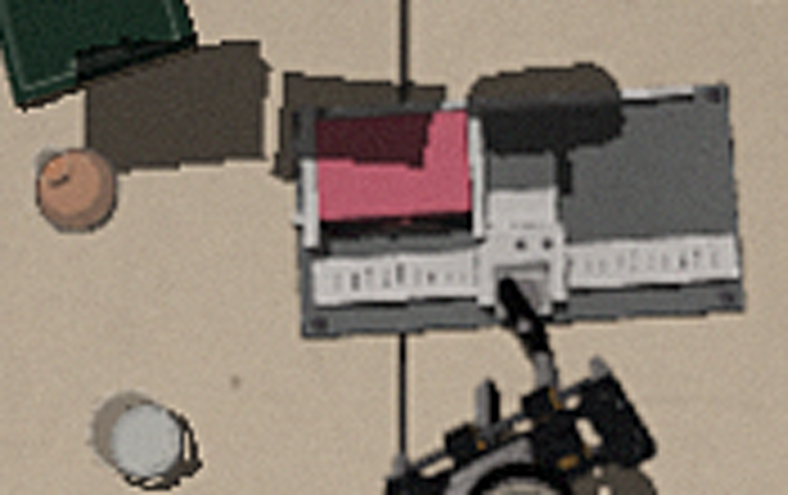

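The wrist view shows the box held between the stop (145,45) and the fence (280,85) with no visible gap. The bar is at 26.1°, against 38.3° at the start, so it is 0.21 rad tighter. The top crop shows the flask (77,190) and beaker (148,437) where they were.

```bash
python3 -c "
from h import *
print(env.hand_in())"
```

```text
the job is handed in; nothing more can be done
None
```

The job is done and handed in at about 9.3 s of the 42 s allowed; no verdict was reported.

- **Loosening:** I gripped the clamp knob and turned it 0.57 rad anticlockwise. The torque fell to about 0.17 N m, which is free.
- **Sliding:** I moved the stop about 72 mm to the left, slowing to roughly 10 mm/s at the end. The carriage stopped with a steady push of about 7.4 N, which I took as the box being home.
- **Tightening:** With that push held for most of the turn, I tightened the knob until it stood 0.21 rad past its starting angle, measured from the bar before and after. That is 0.31–0.46 rad past the bite, or about 56–83 N on the pad. I eased off the push for the last part, once the clamp had bitten.
- **Last checks:** After release the pictures show the box flush between both stops, the flask and beaker in place, and the gripper clear of everything.

**Less certain:**
- The torque readings while tightening scattered between 0.28 and 0.35 N m because the sideways push affected them, so I relied mainly on the bar angle.
- I did not tug on the stop to test the clamp.
- I did not measure the gap between the two stops.
- I never identified the petri stack in the pictures. The arm stayed near the knob throughout.

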